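Set out the glue jar on its stand

ROBOT

A 6-joint arm with a two-finger parallel gripper is mounted at the origin on a cart in front of the work surface, level with it; the furniture and walls round the work are solid. World frame = base frame: x ahead of the robot, y to its left, z up, the work surface at z = 0. Lengths are in m, angles in rad, forces in N, time in s.
With the tool pointing down it reaches from about 0.425 to 0.95 m from the base axis. Payload 3.5 kg.
Tool frame: the origin (TCP) lies at the centre of the arm's flange, where the gripper is bolted on; the fingertips stand r.tips_ahead ahead of it and the grasp point (between the pads) lies 155 mm ahead of it (r.tips_ahead is the distance from the TCP to the fingertips, in m); z points along the fingers, y is the line along which they close (so a half turn about z gives the same grasp; the last joint's range is limited). The gripper opens to 85 mm and grips with 20 to 120 N. Pads are 22 mm wide; open, the fingers measure 114 mm over their backs; the gripper's body (76 mm by 85 mm) begins 54 mm behind the grasp point. The pads swing forward as they close: fully open they stand 13 mm farther back than shut.
Start: joints at [-1.297, 0.286, 1.577, -0, 1.279, -0.15], TCP at [0.278, -0.615, 0.405] pointing down, gripper open.
Joint ranges: [-2.77, 2.77], [-0.9, 2.22], [0.21, 2.48], [-1.53, 4.67], [0.24, 2.81], [-2.84, 2.84]. Speed limits (rad/s): [2.79, 2.79, 3.14, 3.14, 3.14, 3.14].

INTERFACE

Orientations are given as a unit quaternion [w, x, y, z].
In Python, from workcell import r, eyes gives the robot as it stands.
- The arm moves only by the tool drive_tool, never from a script. Its argument "increments" is a list of rows, each an object of numbers: "x", "y", "z": the shift along the world's x, y, z in cm; "wx", "wy", "wz": the turn, a rotation vector about the world's x, y, z in degrees. In form: [{"x": .., "y": .., "z": .., "wx": .., "wy": .., "wz": ..}, ...]. A call has 1 to 10 rows; each row is the pose to reach, as a shift and turn from the pose commanded when the call began; what a row does not reach only later rows make up. A row lasts 1/10 s, in which the tool goes at most 50 mm and 8.59 degrees, less where a joint would pass 70% of its speed; a pose out of reach is approached as far as the arm can. A call with a gripper value outside its range is refused whole. "hand" is the finger opening in cm, from 0 to 8.54, set as the call begins (left out, the last holds). The fingers move at their own pace and stop on an object; "newtons" is the grip in N (left out, the last holds). Time passes only in rows, so rows that repeat a pose let the fingers close. It gives the time, the measured TCP pose, the force, the opening and the grip force at its end, in the units of the state.
- r.state(): the state, without advancing time (a new reading comes with each control period).
- eyes.read_camera(name): name is "scene" or "top"; returns the picture (400x640x3 uint8, blue, green, red); there is no depth.
- eyes.get_calibration(name): a dict with "vertical_fov" (degrees; the focal length in pixels is half the picture's height over the tangent of half this angle, whatever the lens; pixels are square), "cx", "cy" (the principal point, pixels), "k1" (the pictures are not rectified: a ray, as slopes to the right and down, at radius r is drawn at 1 + k1 r^2 times it, then the intrinsics apply), "rvec" (rotation vector, rad) and "tvec" (3), from world to camera coordinates, as OpenCV has them. Camera axes: x right, y down, z forward; pixel columns grow to the right and rows downward; lengths in m; the calibration is good to about 2 mm. A picture is of the moment at which its call begins. get_calibration takes no time and is no camera call.
- r.finish_job(): hands the job in; it is judged then, once.
The state is a dict: "time_s": time; "joint_positions": joint angles; "joint_velocities": joint speeds; "joint_efforts": joint torques, N m; "ee_pos": TCP position; "orientation": TCP orientation; "ft_force": force on the tool from outside, world axes, zero at the start; "torque": the same for the moment, N m; "width": finger opening in m; "grip_force": force on a finger pad.
Only numpy, scipy, OpenCV 4.12 (cv2) and the standard library are available. Lean on these libraries where they do the work, as an engineer would, in place of code of your own. Each camera call takes 0.05 s, during which the arm holds its last target. There are 200 camera calls.

TASK

Get the glue ready for a glue-up: first lay the wooden stand with the cork disc on the green mat, inside the white outline, and let go of it; then set the small white glue jar upright on the stand, centred on the cork disc. Set both down rather than dropping them, and leave the black paint tin where it is.

Things in the scene. Friction and masses are not known exactly. Their poses are not given: they have to be found in the camera images.
- stand_center (a point): centre (half-way up) of the loose glue stand: a light wooden block 62 mm (its x) by 100 mm (its y) and 30 mm high in all, of which the top 2 mm is a dark brown cork disc 56 mm across, in the middle of the top face; a small brass screw head near either end. Lies flat on the bench with z up. 0.10 to 0.21 kg. A plain brown wood offcut 60 x 90 x 38 mm, without cork, lies near it and is not the stand
- jar_center (a point): centre (half-way up) of the loose glue jar: a small white plastic jar with a white screw cap, 51 mm across and 83 mm high, standing upright with z up; gripped anywhere round its side. 0.06 to 0.13 kg
- mat_spot (a point): middle of the white outline on the thin dark green mat, at the mat's top face, which is 3 mm above the bench. The mat is 120 mm (its x) by 160 mm (its y) and fixed to the bench; the outline measures 90 mm (x) by 128 mm (y) inside, so the stand's y lies along the mat's y, either way round
- tin_center (a point): centre of the black paint tin with a metal lid, 78 mm across and 77 mm high, a bystander. An open bare metal tin of screws, 77 mm across and 48 mm high, stands near it and is not needed either

How it is judged:
By the outcome, as a careful person would: the job done as asked, in the order asked, and still so for the second after the job is handed in, with the robot touching nothing.
It also fails if it takes over 58 s, if anything falls off the work surface, if the arm or the gripper's body presses on something with over 40 N, if the wrist force passes 120 N, or if a joint passes its speed limit or range.

## Working session

There is one attempt and no reset: what is moved stays moved. The work goes in short steps, Python scripts to look and compute and a tool call to move; the robot and the scene stay as the last step left them, time stands still between calls to the robot, and variables do not carry over. Pictures are saved under pics/ and viewed, at most 10 in all, crops included, and the job is handed in when it is done.

Besides the shell and the picture viewer there is one more tool, called after "Request:" by a JSON object that holds its "op" and its "data". drive_tool: Moves the arm, as the interface text tells. Its arguments: {"type":"object","properties":{"increments":{"type":"array","items":{"type":"object","properties":{"x":{"type":"number"},"y":{"type":"number"},"z":{"type":"number"},"wx":{"type":"number"},"wy":{"type":"number"},"wz":{"type":"number"}}}},"hand":{"type":"number"},"newtons":{"type":"number"}},"required":["increments"]}

```bash
mkdir -p pics; ls
cat > h.py <<'E'
import numpy as np, cv2
from workcell import r, eyes
def cal(n):
    c=eyes.get_calibration(n); f=200/np.tan(np.radians(c["vertical_fov"])/2)
    K=np.array([[f,0,c["cx"]],[0,f,c["cy"]],[0,0,1.]]); R=cv2.Rodrigues(np.array(c["rvec"],float))[0]
    return K,np.array([c["k1"],0,0,0,0.]),R,np.array(c["tvec"],float)
def onplane(n,px,z):
    K,d,R,t=cal(n); p=cv2.undistortPoints(np.array(px,float).reshape(-1,1,2),K,d).reshape(-1,2)
    D=np.c_[p,np.ones(len(p))]@R; o=-R.T@t
    return o+D*((z-o[2])/D[:,2])[:,None]
def proj(n,P):
    K,d,R,t=cal(n); return cv2.projectPoints(np.array(P,float).reshape(-1,1,3),cv2.Rodrigues(R)[0],t,K,d)[0].reshape(-1,2)
E
python3 - <<'E'
from h import *
for n in("scene","top"):
    cv2.imwrite(f"pics/{n}0.png",eyes.read_camera(n)); K,d,R,t=cal(n); print(n,-R.T@t,K[0,0],d[0])
print(r.tips_ahead,r.state())
E
```

```text
pics
scene [-0.15742316  0.43156327  0.99986455] 377.1259069535023 -0.04578451544520233
top [0.41508396 0.0130505  1.18671936] 413.6359296115547 -0.010543807161859632
0.1734 {'time_s': 0.1, 'joint_positions': array([-1.29702434e+00,  2.87089988e-01,  1.57805143e+00, -2.81968629e-05,
        1.27863494e+00, -1.49986448e-01]), 'joint_velocities': array([ 0.00243699, -0.00195287, -0.00319627, -0.00078143,  0.00139884,
       -0.00031866]), 'joint_efforts': array([ 9.31345785e-04, -4.07294726e+01, -2.93697506e+01, -1.53643218e-04,
        3.45520319e-03,  7.48897861e-06]), 'ee_pos': array([ 0.27752153, -0.61505073,  0.40346522]), 'orientation': array([-1.08892815e-03,  9.77636006e-01,  2.10301324e-01, -8.10054132e-05]), 'ft_force': array([-0.02395554, -0.46205095, -0.95135038]), 'torque': array([ 0.00088461, -0.00118427,  0.0294395 ]), 'grip_force': 0.0, 'width': 0.08551285590598394}
```

View pics/top0.png

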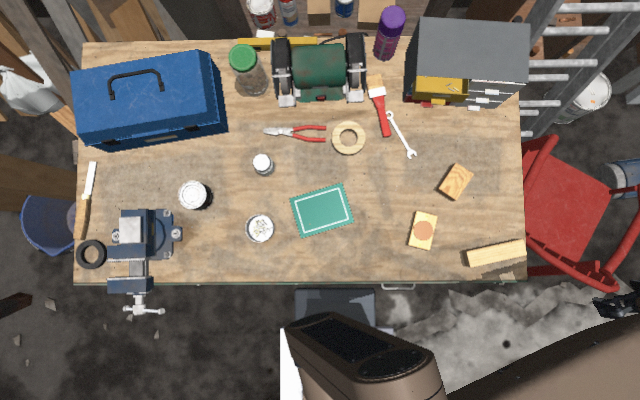

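View pics/scene0.png

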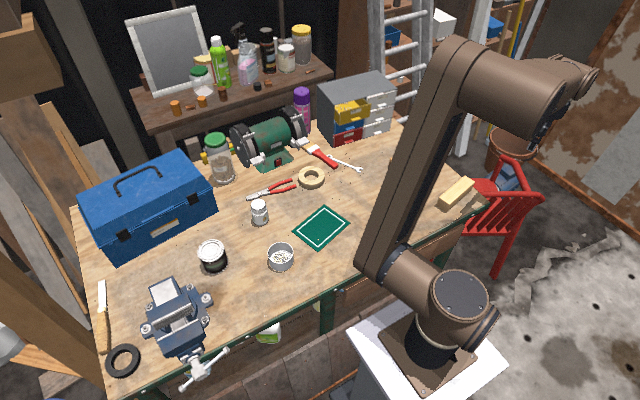

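The top view shows the stand at (423,231), the mat at (322,210), the jar at (263,164) and the black tin at (194,195). In the scene view the jar is at (259,212) and the arm hides the stand. Next I measure these with masks.

Run:
```python
from h import *
im=cv2.imread("pics/top0.png"); hsv=cv2.cvtColor(im,cv2.COLOR_BGR2HSV)
def big(m,box):
    k=np.zeros_like(m);x0,y0,x1,y1=box;k[y0:y1,x0:x1]=m[y0:y1,x0:x1]
    c=max(cv2.findContours(k,cv2.RETR_EXTERNAL,cv2.CHAIN_APPROX_NONE)[0],key=cv2.contourArea);return c
def rect(name,c,z):
    P=onplane("top",c.reshape(-1,2),z)[:,:2]; q=cv2.minAreaRect((P*1000).astype(np.float32)); b=cv2.boxPoints(q)
    e=b[1]-b[0],b[2]-b[1]; l=max(e,key=np.linalg.norm)
    print(name,np.round(q[0],1),np.round(q[1],1),"long axis deg",np.degrees(np.arctan2(l[1],l[0]))%180)
h,s,v=cv2.split(hsv)
g=((h>70)&(h<95)&(s>110)).astype(np.uint8)
c=big(g,(280,175,365,245)); rect("mat",c,.003)
w=((s<110)&(v>150)).astype(np.uint8); m=np.zeros_like(w); cv2.drawContours(m,[c],-1,1,-1)
rect("outline(outer)",big(w&cv2.erode(m,np.ones((3,3))),(280,175,365,245)),.003)
# stand
print(hsv[215:248:4,405:441:5].tolist()[4], hsv[231,400],hsv[214,418])
st=((v>185)).astype(np.uint8); st=cv2.morphologyEx(st,cv2.MORPH_OPEN,np.ones((2,2)))
cs=big(st,(400,205,445,256)); rect("stand",cs,.028)
m=np.zeros_like(w); cv2.drawContours(m,[cv2.convexHull(cs)],-1,1,-1)
ck=big(((h<13)&(s>95)).astype(np.uint8)&m,(408,215,440,245)); rect("cork",ck,.030)
j=((s<60)&(v>140)).astype(np.uint8); cj=big(j,(248,148,280,180)); rect("jarcap",cj,.083); print(cv2.minEnclosingCircle(cj))
big0=cv2.resize(im[140:260,240:450],None,fx=3.8,fy=3.8,interpolation=cv2.INTER_NEAREST)
for q in(c,cs,ck,cj): cv2.polylines(big0,[((q.reshape(-1,2)-[240,140]+.5)*3.8).astype(int)],True,(255,0,255),1)
cv2.imwrite("pics/m.png",big0)
```

```text
mat [494.8  88.7] [33.9 34.9] long axis deg 106.48706
outline(outer) [498.8  96.4] [4.1 0. ] long axis deg 134.66103
[[16, 67, 190], [16, 100, 87], [14, 101, 238], [13, 104, 238], [13, 107, 235], [13, 109, 233], [16, 72, 185], [17, 71, 209]] [ 15  71 186] [ 29  48 253]
stand [ 423.4 -240.9] [122.4 140. ] long axis deg 178.74376
cork [ 402.7 -242.1] [1.2 6.2] long axis deg 115.93074
jarcap [613.4 201. ] [68.2 65.6] long axis deg 76.35828
((259.1695556640625, 161.80435180664062), 13.853914260864258)
```

View pics/m.png

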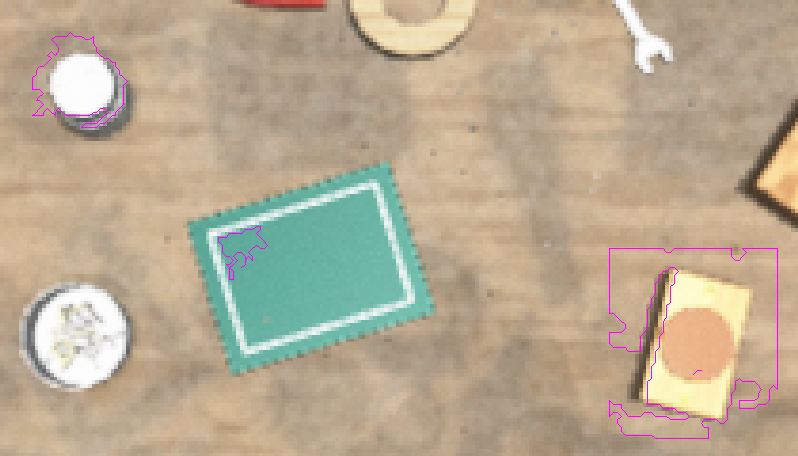

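The crop shows the objects clearly, but my masks leak: the mat, stand, cork and cap are all mis-outlined. I'll tighten the thresholds.

```bash
cat > m.py <<'E'
from h import *
def big(m,box):
    k=np.zeros_like(m);x0,y0,x1,y1=box;k[y0:y1,x0:x1]=m[y0:y1,x0:x1]
    return max(cv2.findContours(k,cv2.RETR_EXTERNAL,cv2.CHAIN_APPROX_NONE)[0],key=cv2.contourArea)
def rect(name,c,z,n="top"):
    P=onplane(n,c.reshape(-1,2),z)[:,:2]; q=cv2.minAreaRect((P*1000).astype(np.float32)); b=cv2.boxPoints(q)
    l=max((b[1]-b[0],b[2]-b[1]),key=np.linalg.norm)
    mo=cv2.moments(c); cen=onplane(n,[mo["m10"]/mo["m00"],mo["m01"]/mo["m00"]],z)[0]*1000
    print(name,"rect",np.round(q[0],1),np.round(q[1],1),"centroid",np.round(cen[:2],1),"long axis deg",round(np.degrees(np.arctan2(l[1],l[0]))%180,1))
E
python3 - <<'E'
from m import *
im=cv2.imread("pics/top0.png"); h,s,v=cv2.split(cv2.cvtColor(im,cv2.COLOR_BGR2HSV)); u=np.uint8
c=big(cv2.morphologyEx(((h>60)&(h<100)&(s>45)).astype(u),cv2.MORPH_CLOSE,np.ones((5,5))),(280,175,365,245)); rect("mat",c,.003)
m=np.zeros_like(h); cv2.drawContours(m,[c],-1,1,-1); m=cv2.erode(m,np.ones((5,5)))
o=big(((s<70)&(v>185)).astype(u)&m,(280,175,365,245)); rect("outline",o,.003)
cs=big(cv2.morphologyEx(((v>225)&(s>60)).astype(u),cv2.MORPH_OPEN,np.ones((3,3))),(400,205,445,256)); rect("stand",cs,.028)
m=np.zeros_like(h); cv2.drawContours(m,[cv2.convexHull(cs)],-1,1,-1); m=cv2.erode(m,np.ones((5,5)))
ck=big(((h<17)&(s>90)).astype(u)&m,(408,215,440,245)); rect("cork",ck,.030)
cj=big(cv2.morphologyEx(((s<30)&(v>225)).astype(u),cv2.MORPH_OPEN,np.ones((3,3))),(248,148,280,180)); rect("jarcap",cj,.083)
b=cv2.resize(im[140:260,240:450],None,fx=3.8,fy=3.8,interpolation=cv2.INTER_NEAREST)
for q in(c,o,cs,ck,cj): cv2.polylines(b,[((q.reshape(-1,2)-[240,140]+.5)*3.8).astype(int)],True,(255,0,255),1)
cv2.imwrite("pics/m2.png",b)
# jar from scene view
im=cv2.imread("pics/scene0.png"); h,s,v=cv2.split(cv2.cvtColor(im,cv2.COLOR_BGR2HSV))
cj=big(((s<45)&(v>170)).astype(u),(240,190,280,235)); x,y,w,H=cv2.boundingRect(cj);print("scene jar box",x,y,w,H)
R=lambda a:np.array(a)
print("proj of jar top/base centre:",proj("scene",[[.613,.145,.083],[.613,.145,0]]))
E
```

```text
mat rect [482.7  40. ] [119.1 159.3] centroid [482.3  40.1] long axis deg 106.6
outline rect [482.8  40.3] [ 99.9 137.9] centroid [483.   40.2] long axis deg 106.6
stand rect [ 422.7 -243.2] [59.7 98.1] centroid [ 422.2 -248. ] long axis deg 163.2
cork rect [ 422.3 -244. ] [46.6 52.5] centroid [ 421.9 -243.5] long axis deg 152.3
jarcap rect [610.9 201.6] [41.3 40.8] centroid [610.2 200.9] long axis deg 0.2
scene jar box 251 198 15 15
proj of jar top/base centre: [[272.29488754 197.14781106]
 [274.36454116 213.28030009]]
```

View pics/m2.png

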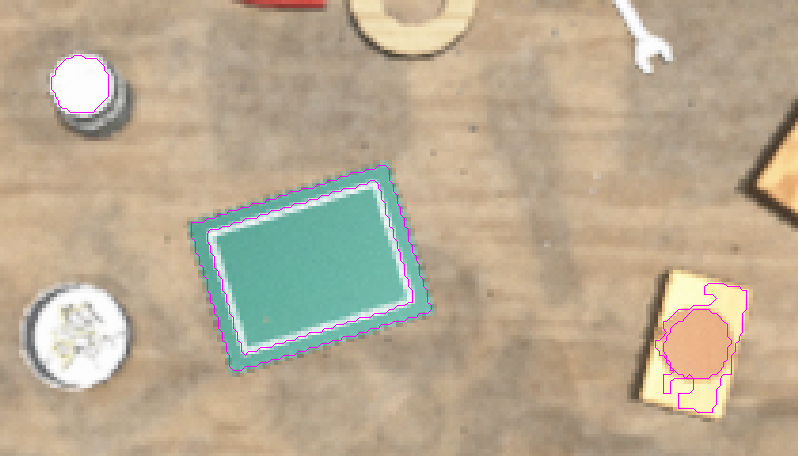

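Mat: (482.5, 40) mm, 119x159, +16.6°. Cork: (422, -243.7). Jar: (610.5, 201). The sizes agree with those given. From the crop's corners (670,270), (750,290), (722,418) and (642,400), the stand's long axis is near 167.7°, so I turn the tool -36.6° and move above the stand.

Request:
{"op": "drive_tool", "data": {"increments": [{"x":1.8,"y":4.6,"z":-1.8,"wz":-5},{"x":3.6,"y":9.2,"z":-3.6,"wz":-10},{"x":5.4,"y":13.8,"z":-5.4,"wz":-15},{"x":7.2,"y":18.4,"z":-7,"wz":-20},{"x":9,"y":23,"z":-8.5,"wz":-25},{"x":10.8,"y":27.6,"z":-10,"wz":-30},{"x":12.6,"y":32.2,"z":-11,"wz":-36.6},{"x":14.5,"y":36.5,"z":-12,"wz":-36.6},{"x":14.5,"y":37.1,"z":-12,"wz":-36.6},{"x":14.5,"y":37.1,"z":-12,"wz":-36.6}], "hand": 8.54, "newtons": 40}}

```text
invalid input
```

Run:
```python
from m import *
px=np.array([(670,270),(750,290),(722,418),(642,400)])/3.8+[240,140]-.5
P=onplane("top",px,.028)[:,:2]*1000; print(P.round(1),P.mean(0)); e=P[2]-P[1];f=P[3]-P[0];print([np.degrees(np.arctan2(a[1],a[0]))%180 for a in(e,f,P[1]-P[0],P[2]-P[3])],np.linalg.norm(e),np.linalg.norm(P[1]-P[0]))
print("jar cap expected in scene",proj("scene",[[.6105,.201,.083]]),"measured box centre 258.5,~203 (cap)")
im=eyes.read_camera("scene"); a=proj("scene",[.423,-.243,.03])[0].astype(int);print(a)
cv2.imwrite("pics/s1.png",cv2.resize(im[max(a[1]-75,0):a[1]+75,max(a[0]-100,0):a[0]+100],None,fx=4,fy=4))
s=r.state();print(s["ee_pos"],s["orientation"],r.tips_ahead,s["time_s"])
```

```text
[[ 477.2 -224.8]
 [ 462.  -282.9]
 [ 368.8 -259.9]
 [ 382.3 -202.1]] [ 422.57571789 -242.43333596]
[np.float64(166.13258038488698), np.float64(166.5235326474876), np.float64(75.33033296269737), np.float64(76.87225849906628)] 95.95133567857835 60.02212237370546
jar cap expected in scene [[256.7843243  204.24168808]] measured box centre 258.5,~203 (cap)
[400 200]
[ 0.27753786 -0.61509935  0.40367115] [-8.87128556e-04  9.77634097e-01  2.10311160e-01 -4.14385833e-05] 0.1734 0.15
```

View pics/s1.png

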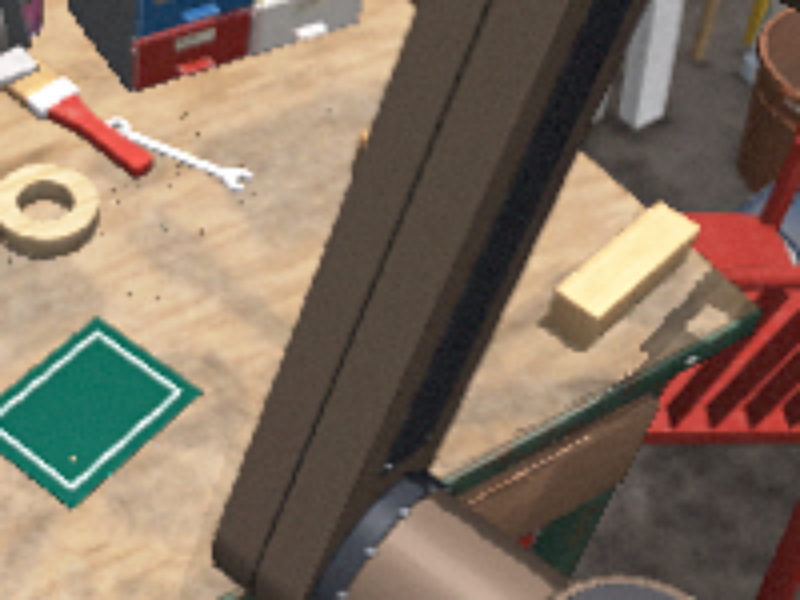

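The move was refused and the arm did not move; the picture shows the arm still covering the stand. The stand's angle refines to 166.2°, so the turn is -38°. I retry with a slightly smaller opening and all keys given.

Request:
{"op": "drive_tool", "data": {"increments": [{"x":1.8,"y":4.6,"z":-1.8,"wx":0,"wy":0,"wz":-5},{"x":3.6,"y":9.2,"z":-3.6,"wx":0,"wy":0,"wz":-10},{"x":5.4,"y":13.8,"z":-5.4,"wx":0,"wy":0,"wz":-15},{"x":7.2,"y":18.4,"z":-7,"wx":0,"wy":0,"wz":-20},{"x":9,"y":23,"z":-8.5,"wx":0,"wy":0,"wz":-26},{"x":10.8,"y":27.6,"z":-10,"wx":0,"wy":0,"wz":-32},{"x":12.6,"y":32.2,"z":-11,"wx":0,"wy":0,"wz":-38},{"x":14.5,"y":36.5,"z":-12,"wx":0,"wy":0,"wz":-38},{"x":14.5,"y":37.2,"z":-12,"wx":0,"wy":0,"wz":-38},{"x":14.5,"y":37.2,"z":-12,"wx":0,"wy":0,"wz":-38}], "hand": 8.5, "newtons": 40}}

```text
time_s: 1.15
ee_pos: [0.4227, -0.2406, 0.2835]
orientation: [-0.001, 0.993, -0.117, -0.001]
ft_force: [0.4, -0.1, 0.2]
width: 0.0848
grip_force: 0.0
```

Request:
{"op": "drive_tool", "data": {"increments": [{"x":0,"y":0,"z":-1.5,"wx":0,"wy":0,"wz":0},{"x":0,"y":0,"z":-3.5,"wx":0,"wy":0,"wz":0},{"x":0,"y":0,"z":-5.5,"wx":0,"wy":0,"wz":0},{"x":0,"y":0,"z":-7.5,"wx":0,"wy":0,"wz":0},{"x":0,"y":0,"z":-9.2,"wx":0,"wy":0,"wz":0},{"x":0,"y":0,"z":-10.2,"wx":0,"wy":0,"wz":0},{"x":0,"y":0,"z":-10.7,"wx":0,"wy":0,"wz":0},{"x":0,"y":0,"z":-10.7,"wx":0,"wy":0,"wz":0},{"x":0,"y":0,"z":-10.7,"wx":0,"wy":0,"wz":0}]}}

```text
time_s: 2.05
ee_pos: [0.4229, -0.2438, 0.1785]
orientation: [0.0, 0.993, -0.12, 0.001]
ft_force: [0.1, -0.1, 0.4]
width: 0.0852
grip_force: 0.0
```

Request:
{"op": "drive_tool", "data": {"increments": [{"z":0},{"z":0},{"z":0},{"z":0},{"z":0},{"z":0},{"z":0},{"z":0},{"z":0},{"z":0}], "hand": 5.0, "newtons": 40}}

```text
invalid input
```

Request:
{"op": "drive_tool", "data": {"increments": [{"x":0,"y":0,"z":0,"wx":0,"wy":0,"wz":0},{"x":0,"y":0,"z":0,"wx":0,"wy":0,"wz":0},{"x":0,"y":0,"z":0,"wx":0,"wy":0,"wz":0},{"x":0,"y":0,"z":0,"wx":0,"wy":0,"wz":0},{"x":0,"y":0,"z":0,"wx":0,"wy":0,"wz":0},{"x":0,"y":0,"z":0,"wx":0,"wy":0,"wz":0},{"x":0,"y":0,"z":0,"wx":0,"wy":0,"wz":0},{"x":0,"y":0,"z":0,"wx":0,"wy":0,"wz":0}], "hand": 5.0, "newtons": 40}}

```text
time_s: 2.85
ee_pos: [0.4232, -0.2437, 0.1789]
orientation: [0.001, 0.993, -0.119, 0.001]
ft_force: [-0.5, 0.7, 5.8]
width: 0.0613
grip_force: 44.8
```

Request:
{"op": "drive_tool", "data": {"increments": [{"x":0,"y":0,"z":1,"wx":0,"wy":0,"wz":0},{"x":0,"y":0,"z":3,"wx":0,"wy":0,"wz":0},{"x":0,"y":0,"z":5,"wx":0,"wy":0,"wz":0},{"x":0,"y":1,"z":7,"wx":0,"wy":0,"wz":5},{"x":0.5,"y":3,"z":8,"wx":0,"wy":0,"wz":12},{"x":1,"y":6,"z":8,"wx":0,"wy":0,"wz":20},{"x":2,"y":9,"z":8,"wx":0,"wy":0,"wz":28},{"x":3,"y":12,"z":8,"wx":0,"wy":0,"wz":36},{"x":4,"y":15,"z":8,"wx":0,"wy":0,"wz":44},{"x":5,"y":18,"z":8,"wx":0,"wy":0,"wz":52}]}}

```text
time_s: 3.85
ee_pos: [0.4723, -0.0618, 0.2577]
orientation: [-0.0, 0.944, 0.331, -0.0]
ft_force: [-0.1, -0.9, -1.6]
width: 0.0613
grip_force: 44.0
```

Request:
{"op": "drive_tool", "data": {"increments": [{"x":0.5,"y":3,"z":0,"wx":0,"wy":0,"wz":8},{"x":0.9,"y":6,"z":0,"wx":0,"wy":0,"wz":16},{"x":0.9,"y":8,"z":0,"wx":0,"wy":0,"wz":24},{"x":0.9,"y":10,"z":0,"wx":0,"wy":0,"wz":32},{"x":0.9,"y":10.3,"z":0,"wx":0,"wy":0,"wz":40},{"x":0.9,"y":10.3,"z":0,"wx":0,"wy":0,"wz":48},{"x":0.9,"y":10.3,"z":0,"wx":0,"wy":0,"wz":56},{"x":0.9,"y":10.3,"z":0,"wx":0,"wy":0,"wz":64},{"x":0.9,"y":10.3,"z":0,"wx":0,"wy":0,"wz":68.3},{"x":0.9,"y":10.3,"z":0,"wx":0,"wy":0,"wz":68.3}]}}

```text
time_s: 4.85
ee_pos: [0.4811, 0.0399, 0.2575]
orientation: [-0.0, 0.598, 0.802, -0.0]
ft_force: [0.6, 0.1, -2.6]
width: 0.061
grip_force: 43.9
```

Run:
```python
from h import *
s=r.state();q=s["orientation"];print(s["ee_pos"],q,(2*np.degrees(np.arctan2(q[2],q[1]))-90)%180,s["width"],s["time_s"])
a=eyes.read_camera("top")[160:260,260:390];b=eyes.read_camera("scene")[160:260,260:390]
cv2.imwrite("pics/p1.png",cv2.resize(np.hstack([a,b]),None,fx=3,fy=3))
```

```text
[0.48111835 0.03988133 0.25752017] [-4.49294869e-04  5.97739455e-01  8.01690267e-01 -2.38700595e-04] 16.583650865062765 0.06103307148074001 4.85
```

View pics/p1.png

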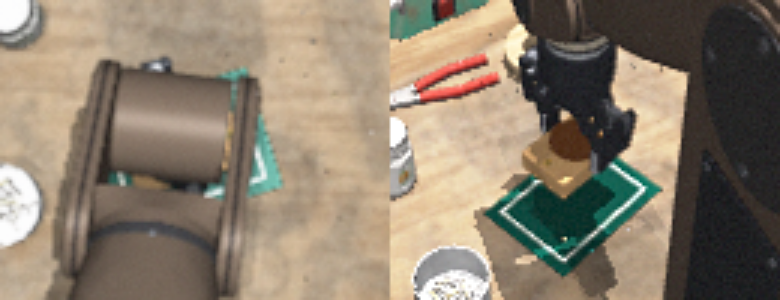

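The stand is held level over the mat, with its cork up and its edges parallel to the outline. I lower it.

Request:
{"op": "drive_tool", "data": {"increments": [{"x":0.1,"y":0,"z":-1.5,"wx":0,"wy":0,"wz":0},{"x":0.1,"y":0,"z":-3.5,"wx":0,"wy":0,"wz":0},{"x":0.1,"y":0,"z":-5,"wx":0,"wy":0,"wz":0},{"x":0.1,"y":0,"z":-6,"wx":0,"wy":0,"wz":0},{"x":0.1,"y":0,"z":-6.6,"wx":0,"wy":0,"wz":0},{"x":0.1,"y":0,"z":-7,"wx":0,"wy":0,"wz":0},{"x":0.1,"y":0,"z":-7.2,"wx":0,"wy":0,"wz":0},{"x":0.1,"y":0,"z":-7.4,"wx":0,"wy":0,"wz":0},{"x":0.1,"y":0,"z":-7.5,"wx":0,"wy":0,"wz":0},{"x":0.1,"y":0,"z":-7.5,"wx":0,"wy":0,"wz":0}]}}

```text
time_s: 5.95
ee_pos: [0.4827, 0.0397, 0.1829]
orientation: [0.0, 0.598, 0.802, 0.0]
ft_force: [0.1, -0.2, -1.0]
width: 0.0612
grip_force: 44.0
```

Request:
{"op": "drive_tool", "data": {"increments": [{"x":0,"y":0,"z":-0.05,"wx":0,"wy":0,"wz":0},{"x":0,"y":0,"z":-0.1,"wx":0,"wy":0,"wz":0},{"x":0,"y":0,"z":-0.1,"wx":0,"wy":0,"wz":0}]}}

```text
time_s: 6.25
ee_pos: [0.4827, 0.0397, 0.1819]
orientation: [0.0, 0.598, 0.802, 0.0]
ft_force: [0.2, -0.4, -0.9]
width: 0.0613
grip_force: 44.0
```

Request:
{"op": "drive_tool", "data": {"increments": [{"x":0,"y":0,"z":-0.05,"wx":0,"wy":0,"wz":0},{"x":0,"y":0,"z":-0.1,"wx":0,"wy":0,"wz":0},{"x":0,"y":0,"z":-0.1,"wx":0,"wy":0,"wz":0}]}}

```text
time_s: 6.55
ee_pos: [0.4829, 0.0397, 0.1819]
orientation: [-0.0, 0.598, 0.802, -0.0]
ft_force: [-4.1, -0.8, 8.6]
width: 0.0609
grip_force: 44.9
```

Contact with the mat (8.6 N). I release in place and rise.

Request:
{"op": "drive_tool", "data": {"increments": [{"x":0,"y":0,"z":0,"wx":0,"wy":0,"wz":0},{"x":0,"y":0,"z":0,"wx":0,"wy":0,"wz":0},{"x":0,"y":0,"z":0,"wx":0,"wy":0,"wz":0},{"x":0,"y":0,"z":0,"wx":0,"wy":0,"wz":0},{"x":0,"y":0,"z":0,"wx":0,"wy":0,"wz":0},{"x":0,"y":0,"z":0,"wx":0,"wy":0,"wz":0},{"x":0,"y":0,"z":2,"wx":0,"wy":0,"wz":0},{"x":0,"y":0,"z":5,"wx":0,"wy":0,"wz":0},{"x":0,"y":0,"z":9,"wx":0,"wy":0,"wz":0},{"x":0,"y":0,"z":12,"wx":0,"wy":0,"wz":0}], "hand": 8.5}}

```text
time_s: 7.55
ee_pos: [0.4827, 0.0397, 0.3028]
orientation: [0.001, 0.598, 0.802, 0.0]
ft_force: [0.7, -0.5, -0.9]
width: 0.085
grip_force: 0.0
```

Request:
{"op": "drive_tool", "data": {"increments": [{"x":2,"y":2.5,"z":0,"wx":0,"wy":0,"wz":0},{"x":5,"y":6.3,"z":0,"wx":0,"wy":0,"wz":0},{"x":8,"y":10,"z":0,"wx":0,"wy":0,"wz":0},{"x":11,"y":13.8,"z":0,"wx":0,"wy":0,"wz":0},{"x":12.8,"y":16.1,"z":0,"wx":0,"wy":0,"wz":0},{"x":12.8,"y":16.1,"z":0,"wx":0,"wy":0,"wz":0},{"x":12.8,"y":16.1,"z":0,"wx":0,"wy":0,"wz":0}]}}

```text
time_s: 8.25
ee_pos: [0.6104, 0.201, 0.3]
orientation: [-0.0, 0.597, 0.802, -0.001]
ft_force: [-1.6, -0.2, -0.0]
width: 0.085
grip_force: 0.0
```

Run:
```python
from h import *
s=r.state();print(s["ee_pos"],s["time_s"])
T=eyes.read_camera("top");S=eyes.read_camera("scene");cv2.imwrite("pics/T2.png",T);cv2.imwrite("pics/S2.png",S)
o=cv2.resize(S[180:280,220:380],None,fx=5,fy=5,interpolation=cv2.INTER_CUBIC)
def circ(c,z,R,col):
    a=np.linspace(0,2*np.pi,60);p=proj("scene",np.c_[c[0]+R*np.cos(a),c[1]+R*np.sin(a),0*a+z])
    cv2.polylines(o,[((p-[220,180]+.5)*5).astype(int)],True,col,1)
circ((.6105,.201),.083,.0255,(255,0,255));circ((.6105,.201),0,.0255,(255,0,255));circ((.4825,.040),.033,.028,(0,255,255))
cv2.imwrite("pics/S2c.png",o)
```

```text
[0.61039682 0.20098688 0.2999899 ] 8.25
```

View pics/S2c.png

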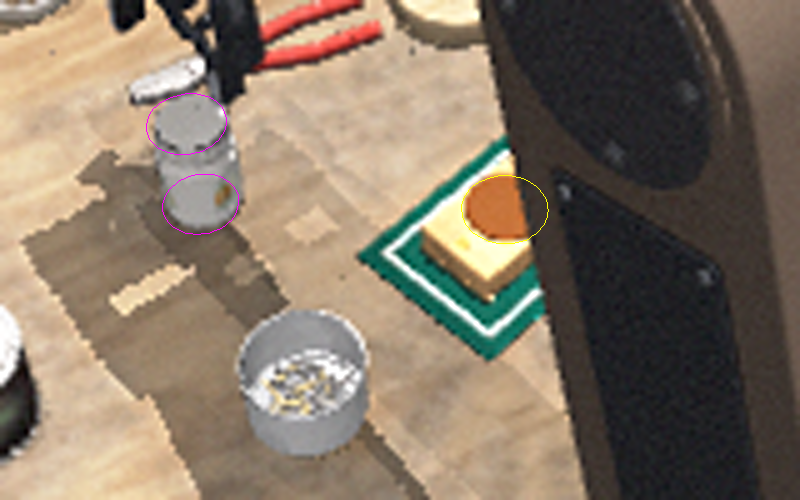

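The stand lies flat inside the outline, and the cork's rim matches the predicted circle at about (313,222) full-frame. The jar's overlay also agrees within about 1 px. I descend on the jar.

Request:
{"op": "drive_tool", "data": {"increments": [{"x":0,"y":0,"z":-2,"wx":0,"wy":0,"wz":0},{"x":0,"y":0,"z":-4,"wx":0,"wy":0,"wz":0},{"x":0,"y":0,"z":-6,"wx":0,"wy":0,"wz":0},{"x":0,"y":0,"z":-8,"wx":0,"wy":0,"wz":0},{"x":0,"y":0,"z":-9.2,"wx":0,"wy":0,"wz":0},{"x":0,"y":0,"z":-9.5,"wx":0,"wy":0,"wz":0},{"x":0,"y":0,"z":-9.5,"wx":0,"wy":0,"wz":0},{"x":0,"y":0,"z":-9.5,"wx":0,"wy":0,"wz":0}]}}

```text
time_s: 9.15
ee_pos: [0.6111, 0.2006, 0.207]
orientation: [0.001, 0.598, 0.802, 0.001]
ft_force: [0.1, -0.7, -0.6]
width: 0.0853
grip_force: 0.0
```

Request:
{"op": "drive_tool", "data": {"increments": [{"x":0,"y":0,"z":0,"wx":0,"wy":0,"wz":0},{"x":0,"y":0,"z":0,"wx":0,"wy":0,"wz":0},{"x":0,"y":0,"z":0,"wx":0,"wy":0,"wz":0},{"x":0,"y":0,"z":0,"wx":0,"wy":0,"wz":0},{"x":0,"y":0,"z":0,"wx":0,"wy":0,"wz":0},{"x":0,"y":0,"z":0,"wx":0,"wy":0,"wz":0},{"x":0,"y":0,"z":0,"wx":0,"wy":0,"wz":0},{"x":0,"y":0,"z":0,"wx":0,"wy":0,"wz":0}], "hand": 4.0, "newtons": 30}}

```text
time_s: 9.95
ee_pos: [0.6109, 0.2009, 0.2068]
orientation: [0.0, 0.598, 0.802, 0.0]
ft_force: [-1.5, 0.2, 6.2]
width: 0.0485
grip_force: 31.6
```

Request:
{"op": "drive_tool", "data": {"increments": [{"x":0,"y":0,"z":1,"wx":0,"wy":0,"wz":0},{"x":0,"y":0,"z":3,"wx":0,"wy":0,"wz":0},{"x":0,"y":0,"z":5,"wx":0,"wy":0,"wz":0},{"x":0,"y":0,"z":7,"wx":0,"wy":0,"wz":0},{"x":-2,"y":-2.5,"z":8,"wx":0,"wy":0,"wz":0},{"x":-4.5,"y":-5.6,"z":8,"wx":0,"wy":0,"wz":0},{"x":-7,"y":-8.8,"z":8,"wx":0,"wy":0,"wz":0},{"x":-10,"y":-12.5,"z":8,"wx":0,"wy":0,"wz":0},{"x":-12,"y":-15,"z":8,"wx":0,"wy":0,"wz":0},{"x":-12.8,"y":-16.1,"z":8,"wx":0,"wy":0,"wz":0}]}}

```text
time_s: 10.95
ee_pos: [0.4807, 0.0384, 0.2851]
orientation: [-0.001, 0.599, 0.801, -0.001]
ft_force: [0.9, -0.4, -1.1]
width: 0.0483
grip_force: 31.5
```

Request:
{"op": "drive_tool", "data": {"increments": [{"x":0,"y":0,"z":0,"wx":0,"wy":0,"wz":0},{"x":0,"y":0,"z":0,"wx":0,"wy":0,"wz":0},{"x":0,"y":0,"z":-1.5,"wx":0,"wy":0,"wz":0},{"x":0,"y":0,"z":-3,"wx":0,"wy":0,"wz":0},{"x":0,"y":0,"z":-3,"wx":0,"wy":0,"wz":0},{"x":0,"y":0,"z":-3,"wx":0,"wy":0,"wz":0}]}}

```text
time_s: 11.55
ee_pos: [0.4832, 0.0404, 0.2557]
orientation: [-0.0, 0.597, 0.802, -0.0]
ft_force: [-0.0, -0.3, -1.6]
width: 0.0487
grip_force: 31.5
```

Run:
```python
from h import *
s=r.state();print(s["ee_pos"],s["orientation"],s["ft_force"],s["time_s"],s["width"]);e=s["ee_pos"]
S=eyes.read_camera("scene");x0,y0=260,140
o=cv2.resize(S[y0:y0+110,x0:x0+140],None,fx=5,fy=5,interpolation=cv2.INTER_CUBIC)
def circ(c,z,R,col):
    a=np.linspace(0,2*np.pi,60);p=proj("scene",np.c_[c[0]+R*np.cos(a),c[1]+R*np.sin(a),0*a+z])
    cv2.polylines(o,[((p-[x0,y0]+.5)*5).astype(int)],True,col,1)
circ(e,e[2]-.2068,.0255,(255,0,255));circ((.4825,.040),.033,.028,(0,255,255))
cv2.imwrite("pics/S3c.png",o)
```

```text
[0.48321134 0.0404329  0.25571524] [-1.91919179e-04  5.97255845e-01  8.02050758e-01 -2.05071992e-05] [-0.02699324 -0.31590689 -1.56263558] 11.55 0.048681773223745256
```

View pics/S3c.png

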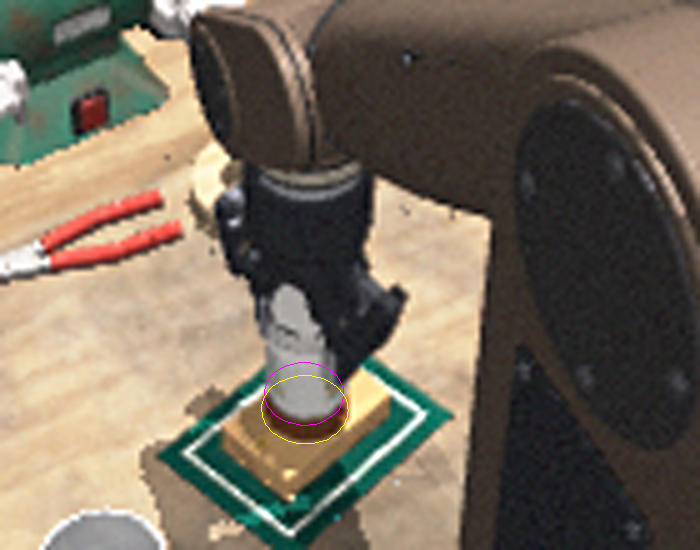

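The jar hangs upright over the cork, with its base within about 1 px of the prediction and concentric with the disc. I lower it.

Request:
{"op": "drive_tool", "data": {"increments": [{"x":0,"y":0,"z":-0.5,"wx":0,"wy":0,"wz":0},{"x":0,"y":0,"z":-0.9,"wx":0,"wy":0,"wz":0},{"x":0,"y":0,"z":-1.2,"wx":0,"wy":0,"wz":0},{"x":0,"y":0,"z":-1.4,"wx":0,"wy":0,"wz":0},{"x":0,"y":0,"z":-1.5,"wx":0,"wy":0,"wz":0},{"x":0,"y":0,"z":-1.55,"wx":0,"wy":0,"wz":0},{"x":0,"y":0,"z":-1.55,"wx":0,"wy":0,"wz":0}]}}

```text
time_s: 12.3
ee_pos: [0.4826, 0.0397, 0.2403]
orientation: [0.0, 0.598, 0.802, 0.0]
ft_force: [0.5, 0.3, -1.4]
width: 0.0484
grip_force: 31.5
```

Request:
{"op": "drive_tool", "data": {"increments": [{"x":0,"y":0,"z":-0.05,"wx":0,"wy":0,"wz":0},{"x":0,"y":0,"z":-0.05,"wx":0,"wy":0,"wz":0},{"x":0,"y":0,"z":-0.05,"wx":0,"wy":0,"wz":0}]}}

```text
time_s: 12.6
ee_pos: [0.4826, 0.0397, 0.2398]
orientation: [0.0, 0.598, 0.802, 0.0]
ft_force: [-0.7, 0.3, -0.8]
width: 0.0483
grip_force: 31.5
```

Request:
{"op": "drive_tool", "data": {"increments": [{"x":0,"y":0,"z":-0.05,"wx":0,"wy":0,"wz":0},{"x":0,"y":0,"z":-0.1,"wx":0,"wy":0,"wz":0},{"x":0,"y":0,"z":-0.1,"wx":0,"wy":0,"wz":0}]}}

```text
time_s: 12.9
ee_pos: [0.4829, 0.0397, 0.2398]
orientation: [-0.0, 0.598, 0.802, -0.0]
ft_force: [-3.4, -0.3, 5.9]
width: 0.0484
grip_force: 32.1
```

Contact. I release, rise, and swing clear for a check.

Request:
{"op": "drive_tool", "data": {"increments": [{"x":0,"y":0,"z":0,"wx":0,"wy":0,"wz":0},{"x":0,"y":0,"z":0,"wx":0,"wy":0,"wz":0},{"x":0,"y":0,"z":0,"wx":0,"wy":0,"wz":0},{"x":0,"y":0,"z":0,"wx":0,"wy":0,"wz":0},{"x":0,"y":0,"z":0,"wx":0,"wy":0,"wz":0},{"x":0,"y":0,"z":0,"wx":0,"wy":0,"wz":0},{"x":0,"y":0,"z":0,"wx":0,"wy":0,"wz":0},{"x":0,"y":0,"z":2,"wx":0,"wy":0,"wz":0},{"x":0,"y":0,"z":5,"wx":0,"wy":0,"wz":0},{"x":0,"y":0,"z":9,"wx":0,"wy":0,"wz":0}], "hand": 8.5}}

```text
time_s: 13.9
ee_pos: [0.4818, 0.0398, 0.3277]
orientation: [-0.002, 0.598, 0.802, -0.001]
ft_force: [0.6, -0.7, -0.2]
width: 0.0854
grip_force: 0.0
```

Request:
{"op": "drive_tool", "data": {"increments": [{"x":0,"y":0,"z":4,"wx":0,"wy":0,"wz":0},{"x":0,"y":-4,"z":5,"wx":0,"wy":0,"wz":0},{"x":0,"y":-8,"z":5,"wx":0,"wy":0,"wz":0},{"x":0,"y":-12,"z":5,"wx":0,"wy":0,"wz":0},{"x":0,"y":-16,"z":5,"wx":0,"wy":0,"wz":0},{"x":0,"y":-20,"z":5,"wx":0,"wy":0,"wz":0},{"x":0,"y":-24,"z":5,"wx":0,"wy":0,"wz":0},{"x":0,"y":-27,"z":5,"wx":0,"wy":0,"wz":0},{"x":0,"y":-27,"z":5,"wx":0,"wy":0,"wz":0},{"x":0,"y":-27,"z":5,"wx":0,"wy":0,"wz":0}]}}

```text
time_s: 14.9
ee_pos: [0.4824, -0.2307, 0.3784]
orientation: [-0.0, 0.598, 0.801, 0.0]
ft_force: [-0.1, 0.6, -0.5]
width: 0.085
grip_force: 0.0
```

Run:
```python
from h import *
T=eyes.read_camera("top");S=eyes.read_camera("scene");f=4
def v(n,I,x0,y0):
    o=cv2.resize(I[y0:y0+110,x0:x0+100],None,fx=f,fy=f,interpolation=cv2.INTER_CUBIC)
    for c,z,R,col in(((.4825,.04),.116,.0205,(255,0,255)),((.4825,.04),.033,.0255,(255,0,255)),((.4825,.04),.033,.028,(0,255,255))):
        a=np.linspace(0,2*np.pi,60);p=proj(n,np.c_[c[0]+R*np.cos(a),c[1]+R*np.sin(a),0*a+z]);cv2.polylines(o,[((p-[x0,y0]+.5)*f).astype(int)],True,col,1)
    return o
cv2.imwrite("pics/F.png",np.hstack([v("top",T,270,155),v("scene",S,270,160)]));print(r.state()["time_s"],r.state()["ee_pos"])
```

```text
15.0 [ 0.48255511 -0.2294518   0.37846725]
```

View pics/F.png

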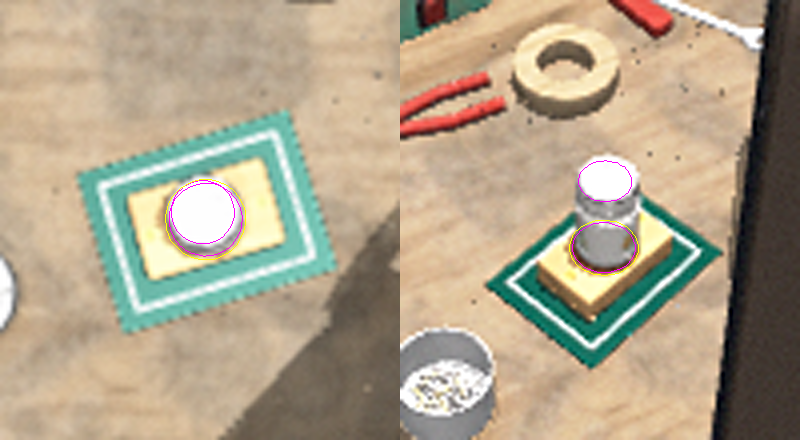

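The stand lies square inside the outline. The jar stands upright and centred: its cap sits at about (321,208) in the top view, on the predicted circles. I hand in.

```bash
python3 -c "
from workcell import r
print(r.finish_job())"
```

```text
the job is handed in; nothing more can be done
None
```

The job is handed in after about 15 s of the 58 s allowed: the stand is on the mat inside the white outline, the glue jar stands upright and centred on the cork disc, and the black tin was not touched; no verdict came back.

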